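# Switch on a bench tester and hold its probe square on a marked pad

### The job

Switch the bench tester on first, while its probe is still in its stand: push the selector knob on the grey console down, turn it clockwise as far as it goes (about 70 degrees; it is locked unless pushed) and let it spring back up. Then take the probe out of its stand and press its sprung nose inside the scribed ring of the round machined pad on the pump housing's sloped face, probe square to that face, gently, with about 3.5 N (nose about half-way in), and finish while still holding it there in the gripper. Never press hard with the probe, and leave the other parts lying on the bench alone.

Things in the scene. Friction and masses are not known exactly. Their poses are not given: they have to be found in the camera images.
- console: grey tester console, fixed to the bench, 150 (x) x 130 (y) x 60 mm tall; origin under its centre. A flat display lies on its top on the +x side, the selector knob on its top, 22 mm from the centre to -x. The console may be swapped left-right with the probe stand.
- selector_grip (a point): point on the knob's axis at mid-height of its bar grip, 87.5 mm above the bench when up. The black bar is 50 mm long along this point's x, 12 mm thick along its y, 25 mm tall (12.5 mm above and below this point), on a round black skirt of 60 mm diameter, top 12.5 mm below this point, that turns and sinks with it (pressing the skirt presses the knob). z up.
- selector_press (a joint): how far the knob is pushed down, m: 0 up, 0.006 fully down. Spring: 3.2 N to start, 8 N fully down; it springs back up when let go.
- selector_turn (a joint): knob angle, rad: 0 = off (bar along the console's x), grows clockwise seen from above, stop at 1.25 = on. Locked to within about 0.2 unless the knob is held down by 4 mm or more; light friction (0.04 N m), stays where it is left.
- stand: probe stand fixed to the bench: 90 mm square base, two upright cheeks at its +y and -y sides and a 70 mm square, 14 mm thick aluminium top plate whose upper face is 70 mm above the bench, with a 23 mm hole in its centre. Origin under its centre. The probe hangs upright in the hole. May be swapped left-right with the console.
- probe: round pen-like probe, about 122 g. Origin: centre of the underside of its collar (34 mm diameter, 8 mm thick), which rests on the stand; z points up, away from the nose. Black round grip, 22 mm diameter, from 8 to 100 mm, 16 mm cap to 110 mm. Below the collar a 19 mm barrel, 30 mm long, then the 8 mm round-ended sprung steel nose. Centre of mass about 35 mm up. Lift 70 mm straight up to clear.
- probe_tip (a point): the end of the probe's nose, 55 mm below the probe's origin with the nose out; axes parallel to the probe's.
- probe_nose (a joint): how far the nose is pushed in, m: 0 out, 0.014 fully in. Spring: 1.05 N to start moving, 350 N/m more, 3.5 N at 0.007, 5.95 N fully in.
- housing: grey cast pump housing bolted to the bench, base 155 (x) x 145 (y) mm, 111 mm tall at the round boss on its +x half; origin under its centre. Its -x half is a flat sloped face, 25 degrees from level, low at -x and rising to +x, with two bare steel pads 3 mm thick: a round one (32 mm) on the +y side and a square one (30 mm) on the -y side.
- spot (a point): the centre-punch mark in the middle of the round pad's surface; a dark scribed ring of 22 mm inner diameter surrounds it. This point's z is the outward normal of the sloped face: it leans 25 degrees from vertical towards the housing's -x. The spot is 31 mm to -x, 25 mm to +y and 87.7 mm above the housing's origin.
- bearing: plain steel ring (bearing), 52 mm outside, 26 mm bore, 15 mm tall, lying flat; origin under its centre (bystander, loose)
- filter: white canister filter, 72 mm diameter, 100 mm tall, standing; origin under its centre (bystander, loose)
- carton: cardboard box 80 x 110 x 60 mm tall; origin under its centre (bystander, loose)
- spanner: steel spanner 180 mm long lying flat (bystander, loose)
- cupdish: shallow steel bowl, 90 mm rim diameter, 30 mm tall; origin under its centre (bystander, loose)
There are look-alikes about, which are no part of the job. What is shaped like the housing but red or turquoise is not meant. Leave any yellow look-alike of the stand alone.

How it is judged:
By the outcome, as a careful person would: the job done as asked, in the order asked, and still so for the second after the job is handed in, while the arm keeps its last pose, push and grip.
It also fails if it takes over 72 s, if anything falls off the work surface, if the arm or the gripper's body presses on something with over 40 N, if the wrist force passes 120 N, or if a joint passes its speed limit or range.

### The arm

A 7-joint arm with a two-finger parallel gripper is mounted at the origin on the work surface. World frame = base frame: x ahead of the robot, y to its left, z up, the work surface at z = 0. Lengths are in m, angles in rad, forces in N, time in s.
With the tool pointing down it reaches from about 0.4 to 0.9 m from the base axis. Payload 5.5 kg.
Tool frame: the origin (TCP) lies between the finger pads; the fingertips stand 14 mm ahead of it and the grasp point (between the pads) lies 5 mm behind it (tcp_to_tips is the distance from the TCP to the fingertips, in m); z points along the fingers, y is the line along which they close (so a half turn about z gives the same grasp; the last joint's range is limited). The gripper opens to 92 mm and grips with 3 to 60 N. Pads are 19 mm wide; open, the fingers measure 130 mm over their backs; the gripper's body (75 mm by 190 mm) begins 47 mm behind the grasp point.
Start: joints at [1.554, 0.501, -0.427, 1.55, 0.221, 1.138, -0.21], TCP at [0.18, -0.625, 0.241] pointing down, gripper open.
Joint ranges: [-2.88, 2.88], [-0.31, 2.03], [-1.54, 1.56], [0.2, 2.42], [-1.41, 4.55], [0.19, 2.02], [-2.57, 2.57]. Speed limits (rad/s): [2.57, 2.57, 3.14, 3.14, 3.14, 3.14, 3.14].

### API

Orientations are given as a unit quaternion [w, x, y, z].
In Python, from bench import * gives the robot as it stands. The module is installed in compiled form; this text tells all that it offers.
- The arm moves only by the tool arm_command, never from a script. Its argument "steps" is a list of rows, each an object of numbers: "fingers": the finger opening in mm, from 0 to 91.8; "x", "y", "z": the shift along the tool's x, y, z scaled (see below); "ax", "ay", "az": the turn, a rotation vector about the tool's x, y, z scaled (see below). A call has 1 to 12 rows; each row is the pose to reach, as a shift and turn from the pose commanded when the call began, along the tool's axes at that moment; what a row does not reach only later rows make up. The controller multiplies each number of a shift by 150 mm and each number of a turn by 0.5 rad. A row lasts 1/10 s, in which the tool goes at most 50 mm and 8.59 degrees, less where a joint would pass 70% of its speed; a pose out of reach is approached as far as the arm can. A call with a number of a shift or a turn outside -1 to 1 is refused whole. A call with a gripper value outside its range is refused whole. The fingers move at their own pace and stop on an object; the grip force is fixed at half the most. Time passes only in rows, so rows that repeat a pose let the fingers close. It gives the time, the measured TCP pose, the force, the opening and the grip force at its end, in the units of the state.
- read_state(): the state, without advancing time (a new reading comes with each control period).
- read_camera(name): name is "scene" or "top" or "wrist"; returns (picture, depth): 420x560x3 uint8, red, green, blue; 420x560 float32, m along the optical axis (not along the pixel's ray), 0 where there is no reading.
- camera_info(name): a dict with "camera_matrix" (3x3 intrinsics, pixels), "T" (4x4, takes a point from camera to world coordinates). Camera axes: x right, y down, z forward; pixel columns grow to the right and rows downward; lengths in m; the calibration is good to about 2 mm. A picture is of the moment at which its call begins: read the wrist's pose just before it. camera_info takes no time and is no camera call; for the wrist camera it gives the pose at the moment of the call.
- finish_job(): hands the job in; it is judged then, once.
The state is a dict: "t": time; "q": joint angles; "joint_velocities": joint speeds; "effort": joint torques, N m; "tcp_pos": TCP position; "ee_rot": TCP orientation; "wrist_force": force on the tool from outside, world axes, zero at the start; "torque": the same for the moment, N m; "gripper_width": finger opening in m; "grip_force": force on a finger pad.
Only numpy, scipy, OpenCV 4.12 (cv2) and the standard library are available. Lean on these libraries where they do the work, as an engineer would, in place of code of your own. Each camera call takes 0.05 s, during which the arm holds its last target. There are 200 camera calls.

## Working session

There is one attempt and no reset: what is moved stays moved. The work goes in short steps, Python scripts to look and compute and a tool call to move; the robot and the scene stay as the last step left them, time stands still between calls to the robot, and variables do not carry over. Pictures are saved under pics/ and viewed, at most 10 in all, crops included, and the job is handed in when it is done.

Besides the shell and the picture viewer there is one more tool, called after ">>>" as name([rows], argument=value, ...), one row to a line, values as JSON. arm_command: Moves the arm, as the interface text tells. Shifts and turns lie within -1 to 1; 1 stands for 150 mm of shift or 0.5 rad of turn. Its arguments: {"type":"object","properties":{"steps":{"type":"array","items":{"type":"object","properties":{"fingers":{"type":"number"},"x":{"type":"number","minimum":-1,"maximum":1},"y":{"type":"number","minimum":-1,"maximum":1},"z":{"type":"number","minimum":-1,"maximum":1},"ax":{"type":"number","minimum":-1,"maximum":1},"ay":{"type":"number","minimum":-1,"maximum":1},"az":{"type":"number","minimum":-1,"maximum":1}}}}},"required":["steps"]}

```bash
mkdir -p pics
cat > h.py <<'E'
from bench import *
import numpy as np, cv2
from scipy.spatial.transform import Rotation as R
def rot(q): return R.from_quat([q[1],q[2],q[3],q[0]])
def snap(n,f):
    i=camera_info(n); p,d=read_camera(n)
    cv2.imwrite(f'pics/{f}.png',p[:,:,::-1]); np.savez(f'pics/{f}.npz',p=p,d=d,K=i['camera_matrix'],T=i['T'])
def world(f):
    a=np.load(f'pics/{f}.npz'); d=a['d']; v,u=np.mgrid[:d.shape[0],:d.shape[1]]
    c=np.stack([u,v,np.ones_like(u)],-1)@np.linalg.inv(a['K']).T*d[...,None]
    T=a['T']; return c@T[:3,:3].T+T[:3,3],d,a['p']
def state():
    s=read_state()
    print({k:np.round(s[k],4).tolist() for k in ['t','tcp_pos','ee_rot','wrist_force','torque','gripper_width','grip_force','q']})
    print(np.round(rot(s['ee_rot']).as_matrix(),3).tolist())
    return s
E
python3 - <<'E'
from h import *
state()
for n in ['scene','top']: snap(n,n+'1')
E
```

```text
{'t': 0.0, 'tcp_pos': [0.1793, -0.6241, 0.2397], 'ee_rot': [-0.001, 0.9902, 0.1395, -0.0001], 'wrist_force': [-0.3447, -0.3723, 0.3289], 'torque': [-0.0182, -0.0042, -0.0289], 'gripper_width': 0.0915, 'grip_force': 0.0, 'q': [1.5542, 0.5019, -0.4268, 1.5514, 0.2208, 1.1383, -0.2103]}
[[0.961, 0.276, -0.0], [0.276, -0.961, 0.002], [0.0, -0.002, -1.0]]
```

View pics/top1.png

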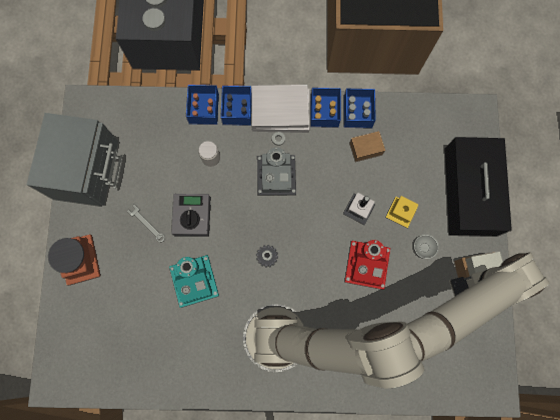

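View pics/scene1.png

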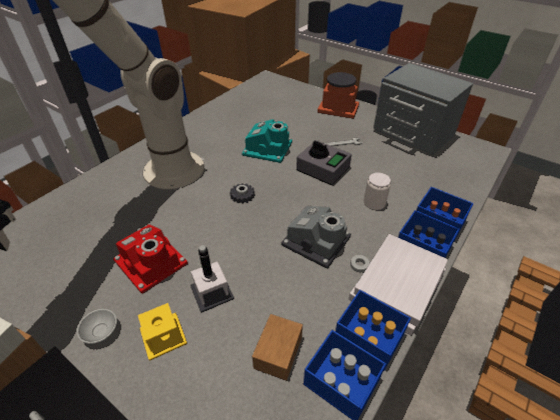

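The top view shows the console at about (191,214), with its knob at (189,217) and its display on the upper side. The grey housing is at (277,173) and the stand with the probe at (360,207). Red, turquoise and yellow look-alikes are also on the bench.

Run:
```python
from h import *
W,d,p=world('top1')
def rect(name,u0,u1,v0,v1,z0,z1):
    w=W[v0:v1,u0:u1].reshape(-1,3); m=(w[:,2]>z0)&(w[:,2]<z1); w=w[m]
    r=cv2.minAreaRect((w[:,:2]*1000).astype(np.float32)); print(name,len(w),'med',w.mean(0).round(4),'rect',np.round(r[0],1),np.round(r[1],1),round(r[2],1))
rect('console top',160,225,180,250,.05,.068)
rect('knob bar',160,225,180,250,.09,.11)
rect('skirt+bar',160,225,180,250,.07,.11)
rect('stand top',335,380,185,230,.062,.076)
rect('probe',335,380,170,235,.1,.2)
rect('stand all',335,385,185,230,.008,.076)
rect('probe hi',335,380,170,235,.16,.2)
rect('housing all',250,303,140,200,.01,.13)
rect('housing boss',250,303,140,200,.1,.13)
rect('housing base',250,303,140,200,.006,.03)
for n,u,v in [('bench',230,250),('base',270,338)]: print(n,W[v,u].round(4))
a=np.load('pics/top1.npz'); print(a['T'].round(3).tolist(),a['K'].round(1).tolist())
c=p[130:250,145:405][:,:,::-1]; 
out=np.hstack([cv2.resize(p[175:255,160:225,::-1],None,fx=4,fy=4,interpolation=2)[:280],cv2.resize(p[140:210,245:310,::-1],None,fx=4,fy=4,interpolation=2),cv2.resize(p[175:245,330:395,::-1],None,fx=4,fy=4,interpolation=2)])
cv2.imwrite('pics/c1.png',out); print(out.shape)
```

```text
console top 1160 med [0.4293 0.3184 0.0602] rect [428.9 319.8] [152.1 131.2] 0.3
knob bar 51 med [0.4059 0.3193 0.1002] rect [407.1 319.6] [48.4 13.8] 0.8
skirt+bar 228 med [0.4141 0.3194 0.0813] rect [427.2 321.5] [120.7 140. ] 87.9
stand top 238 med [ 0.4689 -0.2957  0.0701] rect [ 471.9 -299. ] [69.4 73.9] 63.5
probe 66 med [ 0.4676 -0.2963  0.1541] rect [ 471.2 -297.7] [22.3 21.2] 21.3
stand all 544 med [ 0.4703 -0.2936  0.0386] rect [ 478.7 -302.2] [168.  184.9] 0.6
probe hi 36 med [ 0.47   -0.2982  0.1735] rect [ 471.8 -298.3] [21.6 19.8] 21.3
housing all 1687 med [0.5903 0.0121 0.0669] rect [617.2  13.1] [232.  191.4] 0.7
housing boss 354 med [0.6267 0.0145 0.1084] rect [612.5   6.3] [101.4 108.7] 75.2
housing base 730 med [0.6067 0.0108 0.0131] rect [618.2  12.2] [234.6 198.7] 0.9
bench [0.3073 0.1735 0.0087]
base [0.007  0.0163 0.4079]
[[0.02, -0.975, 0.22, 0.042], [-1.0, -0.021, -0.002, 0.003], [0.006, -0.22, -0.975, 1.96], [0.0, 0.0, 0.0, 1.0]] [[536.6, 0.0, 278.7], [0.0, 536.6, 204.2], [0.0, 0.0, 1.0]]
(280, 780, 3)
```

View pics/c1.png

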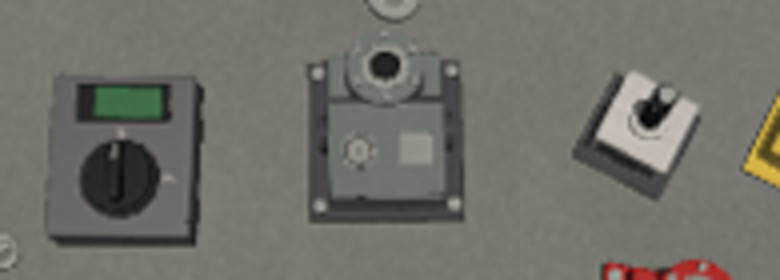

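>>> arm_command([
  {"x":0.86,"y":-0.58,"z":-0.3,"az":0.56},
  {"x":0.86,"y":-0.58,"z":-0.3,"az":0.56},
  {"x":0.86,"y":-0.58,"z":-0.3,"az":0.56},
  {"x":0.86,"y":-0.58,"z":-0.3,"az":0.56},
  {"x":0.86,"y":-0.58,"z":-0.3,"az":0.56},
  {"x":0.86,"y":-0.58,"z":-0.3,"az":0.56},
])

```text
validation failed for argument at $.st...
```

```bash
python3 -c "
from h import *
state(); print(camera_info('wrist')['T'].round(3).tolist(), camera_info('wrist')['camera_matrix'][0])"
```

```text
{'t': 0.1, 'tcp_pos': [0.1793, -0.6242, 0.2398], 'ee_rot': [-0.0009, 0.9902, 0.1395, -0.0001], 'wrist_force': [0.3953, 0.0863, -0.8712], 'torque': [0.0019, 0.0041, 0.0207], 'gripper_width': 0.0919, 'grip_force': 0.0, 'q': [1.5542, 0.5017, -0.4268, 1.5514, 0.2208, 1.1382, -0.2103]}
[[0.961, 0.276, -0.0], [0.276, -0.961, 0.002], [0.0, -0.002, -1.0]]
[[0.278, -0.925, -0.259, 0.249], [-0.961, -0.268, -0.073, -0.605], [-0.002, 0.27, -0.963, 0.384], [0.0, 0.0, 0.0, 1.0]] [298.32741689   0.         279.30551239]
```

>>> arm_command([
  {"x":0.86,"y":-0.58,"z":-0.3,"ax":0,"ay":0,"az":0.56,"fingers":91},
  {"x":0.86,"y":-0.58,"z":-0.3,"ax":0,"ay":0,"az":0.56,"fingers":91},
  {"x":0.86,"y":-0.58,"z":-0.3,"ax":0,"ay":0,"az":0.56,"fingers":91},
  {"x":0.86,"y":-0.58,"z":-0.3,"ax":0,"ay":0,"az":0.56,"fingers":91},
  {"x":0.86,"y":-0.58,"z":-0.3,"ax":0,"ay":0,"az":0.56,"fingers":91},
])

```text
t: 0.6
tcp_pos: [0.282, -0.5037, 0.2867]
ee_rot: [0.001, 1.0, 0.003, 0.0]
wrist_force: [-0.5, -0.3, -0.4]
gripper_width: 0.0911
grip_force: 0.0
```

```bash
python3 -c "
from h import *
state()"
```

```text
{'t': 0.6, 'tcp_pos': [0.282, -0.5037, 0.2867], 'ee_rot': [0.0005, 1.0, 0.0027, 0.0005], 'wrist_force': [-0.5422, -0.3249, -0.3632], 'torque': [0.0051, 0.0291, 0.016], 'gripper_width': 0.0911, 'grip_force': 0.0, 'q': [1.3683, 0.3268, -0.443, 1.6874, 0.1505, 1.1598, -0.6797]}
[[1.0, 0.005, 0.001], [0.005, -1.0, -0.001], [0.001, 0.001, -1.0]]
```

>>> arm_command([
  {"x":0.67,"y":-0.93,"z":0,"ax":0,"ay":0,"az":-1,"fingers":91},
  {"x":0.67,"y":-0.93,"z":0,"ax":0,"ay":0,"az":-1,"fingers":91},
  {"x":0.67,"y":-0.93,"z":0,"ax":0,"ay":0,"az":-1,"fingers":91},
  {"x":0.67,"y":-0.93,"z":0,"ax":0,"ay":0,"az":-1,"fingers":91},
  {"x":0.67,"y":-0.93,"z":0,"ax":0,"ay":0,"az":-1,"fingers":91},
])

```text
t: 1.1
tcp_pos: [0.3813, -0.3641, 0.2853]
ee_rot: [-0.001, 0.968, 0.25, 0.0]
wrist_force: [-0.2, 0.1, 0.0]
gripper_width: 0.091
grip_force: 0.0
```

>>> arm_command([
  {"x":0.86,"y":-0.75,"z":0,"ax":0,"ay":0,"az":-1,"fingers":91},
  {"x":0.86,"y":-0.75,"z":0,"ax":0,"ay":0,"az":-1,"fingers":91},
  {"x":0.86,"y":-0.75,"z":0,"ax":0,"ay":0,"az":-1,"fingers":91},
  {"x":0.86,"y":-0.75,"z":0,"ax":0,"ay":0,"az":-1,"fingers":91},
  {"x":0.86,"y":-0.75,"z":0,"ax":0,"ay":0,"az":-1,"fingers":91},
])

```text
t: 1.6
tcp_pos: [0.4399, -0.2045, 0.2856]
ee_rot: [-0.0, 0.877, 0.48, 0.0]
wrist_force: [0.0, -0.3, -0.3]
gripper_width: 0.0911
grip_force: 0.0
```

>>> arm_command([
  {"x":0.99,"y":-0.56,"z":0,"ax":0,"ay":0,"az":-1,"fingers":91},
  {"x":0.99,"y":-0.56,"z":0,"ax":0,"ay":0,"az":-1,"fingers":91},
  {"x":0.99,"y":-0.56,"z":0,"ax":0,"ay":0,"az":-1,"fingers":91},
  {"x":0.99,"y":-0.56,"z":0,"ax":0,"ay":0,"az":-1,"fingers":91},
  {"x":0.99,"y":-0.56,"z":0,"ax":0,"ay":0,"az":-1,"fingers":91},
])

```text
t: 2.1
tcp_pos: [0.4493, -0.0348, 0.2858]
ee_rot: [0.0, 0.732, 0.682, 0.0]
wrist_force: [-0.1, -0.7, 0.2]
gripper_width: 0.0912
grip_force: 0.0
```

```bash
python3 -c "
from h import *
state(); snap('wrist','w1')"
```

```text
{'t': 2.1, 'tcp_pos': [0.4493, -0.0348, 0.2858], 'ee_rot': [0.0002, 0.7315, 0.6818, 0.0001], 'wrist_force': [-0.1019, -0.7345, 0.1628], 'torque': [-0.06, -0.1178, 0.0438], 'gripper_width': 0.0912, 'grip_force': 0.0, 'q': [0.9381, 0.1396, -0.9857, 1.9601, 0.1301, 1.1071, -0.1719]}
[[0.07, 0.998, 0.0], [0.998, -0.07, -0.0], [0.0, 0.0, -1.0]]
```

>>> arm_command([
  {"x":1,"y":-0.07,"z":0,"ax":0,"ay":0,"az":-1,"fingers":91},
  {"x":1,"y":-0.07,"z":0,"ax":0,"ay":0,"az":-1,"fingers":91},
  {"x":1,"y":-0.07,"z":0,"ax":0,"ay":0,"az":-1,"fingers":91},
  {"x":1,"y":-0.07,"z":0,"ax":0,"ay":0,"az":-1,"fingers":91},
  {"x":1,"y":-0.07,"z":0,"ax":0,"ay":0,"az":-1,"fingers":91},
])

```text
t: 2.65
tcp_pos: [0.45, 0.1135, 0.2853]
ee_rot: [-0.0, 0.542, 0.841, -0.0]
wrist_force: [-1.2, -1.0, 0.2]
gripper_width: 0.0909
grip_force: 0.0
```

>>> arm_command([
  {"x":0.84,"y":0.24,"z":0,"ax":0,"ay":0,"az":-1,"fingers":91},
  {"x":0.84,"y":0.24,"z":0,"ax":0,"ay":0,"az":-1,"fingers":91},
  {"x":0.84,"y":0.24,"z":0,"ax":0,"ay":0,"az":-1,"fingers":91},
  {"x":0.84,"y":0.24,"z":0,"ax":0,"ay":0,"az":-1,"fingers":91},
  {"x":0.84,"y":0.24,"z":0,"ax":0,"ay":0,"az":-1,"fingers":91},
])

```text
t: 3.15
tcp_pos: [0.431, 0.2423, 0.2848]
ee_rot: [-0.0, 0.318, 0.948, -0.001]
wrist_force: [0.4, -0.3, -0.5]
gripper_width: 0.0912
grip_force: 0.0
```

```bash
python3 -c "
from h import *
state(); snap('wrist','w2')"
```

```text
{'t': 3.15, 'tcp_pos': [0.431, 0.2423, 0.2848], 'ee_rot': [-0.0005, 0.3182, 0.948, -0.0007], 'wrist_force': [0.3858, -0.307, -0.4759], 'torque': [0.0004, -0.1739, -0.0376], 'gripper_width': 0.0912, 'grip_force': 0.0, 'q': [0.4507, 0.3656, -1.2325, 1.8634, 0.3733, 1.1795, 0.0144]}
[[-0.797, 0.603, -0.001], [0.603, 0.797, -0.001], [0.0, -0.002, -1.0]]
```

Run:
```python
from h import *
W,d,p=world('w2')
def rect(name,z0,z1,box):
    x0,x1,y0,y1=box; m=(W[...,2]>z0)&(W[...,2]<z1)&(W[...,0]>x0)&(W[...,0]<x1)&(W[...,1]>y0)&(W[...,1]<y1)&(d>0)
    w=W[m]; r=cv2.minAreaRect((w[:,:2]*1000).astype(np.float32)); v,u=np.where(m)
    print(name,len(w),w.mean(0).round(4),np.round(r[0],1),np.round(r[1],1),round(r[2],1),'px',u.min(),u.max(),v.min(),v.max())
rect('bar top',.095,.105,(.36,.46,.27,.37))
rect('skirt',.071,.079,(.36,.46,.27,.37))
rect('console',.055,.065,(.3,.55,.2,.45))
```

```text
bar top 542 [0.407  0.3186 0.1   ] [407.6 318.8] [50.  12.1] 0.6 px 307 340 119 161
skirt 1575 [0.4062 0.3185 0.0753] [407.4 318.8] [58.7 59. ] 8.9 px 295 346 113 166
console 11065 [0.4291 0.3207 0.0606] [429.6 319.3] [150.1 130.2] 0.7 px 251 405 68 229
```

View pics/w2.png

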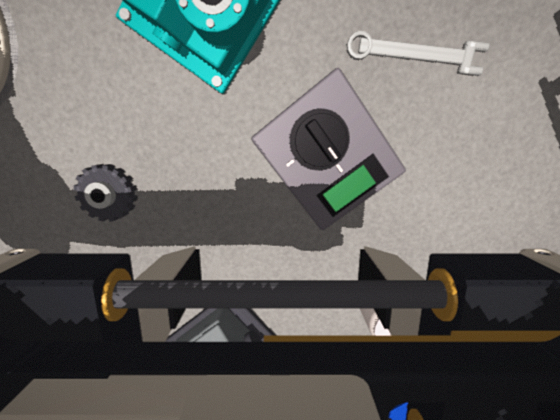

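The wrist view shows the knob skirt at about (320,140) with its bar pointing at the display, so it is off. The fingers are clear.

>>> arm_command([
  {"x":0.43,"y":0.31,"z":0,"ax":0,"ay":0,"az":-1,"fingers":91},
  {"x":0.43,"y":0.31,"z":0,"ax":0,"ay":0,"az":-1,"fingers":91},
  {"x":0.43,"y":0.31,"z":0,"ax":0,"ay":0,"az":-1,"fingers":91},
  {"x":0.43,"y":0.31,"z":0,"ax":0,"ay":0,"az":-1,"fingers":91},
  {"x":0.43,"y":0.31,"z":0,"ax":0,"ay":0,"az":-1,"fingers":91},
])

```text
t: 3.7
tcp_pos: [0.4073, 0.3182, 0.2849]
ee_rot: [-0.0, 0.074, 0.997, -0.001]
wrist_force: [-0.1, -0.3, 0.4]
gripper_width: 0.091
grip_force: 0.0
```

>>> arm_command([
  {"x":0,"y":0,"z":0.5,"ax":0,"ay":0,"az":-0.32,"fingers":45},
  {"x":0,"y":0,"z":0.9,"ax":0,"ay":0,"az":-0.32,"fingers":45},
  {"x":0,"y":0,"z":0.9,"ax":0,"ay":0,"az":-0.32,"fingers":45},
  {"x":0,"y":0,"z":0.9,"ax":0,"ay":0,"az":-0.32,"fingers":45},
  {"x":0,"y":0,"z":0.9,"ax":0,"ay":0,"az":-0.32,"fingers":45},
])

```text
t: 4.2
tcp_pos: [0.4064, 0.3197, 0.1511]
ee_rot: [-0.0, -0.007, 1.0, -0.0]
wrist_force: [0.6, -0.1, 0.5]
gripper_width: 0.0557
grip_force: 0.0
```

```bash
python3 -c "
from h import *
state()"
```

```text
{'t': 4.2, 'tcp_pos': [0.4064, 0.3197, 0.1511], 'ee_rot': [-0.0002, -0.0071, 1.0, -0.0003], 'wrist_force': [0.599, -0.1082, 0.4742], 'torque': [0.1585, -0.2095, 0.0299], 'gripper_width': 0.0557, 'grip_force': 0.0, 'q': [0.1676, 0.6507, -1.1674, 1.9463, 0.7059, 1.0329, 0.2618]}
[[-1.0, -0.014, -0.0], [-0.014, 1.0, -0.001], [0.0, -0.001, -1.0]]
```

>>> arm_command([
  {"x":-0.005,"y":-0.005,"z":0.2,"ax":0,"ay":0,"az":0,"fingers":40},
  {"x":-0.005,"y":-0.005,"z":0.3,"ax":0,"ay":0,"az":0,"fingers":40},
  {"x":-0.005,"y":-0.005,"z":0.4,"ax":0,"ay":0,"az":0,"fingers":40},
  {"x":-0.005,"y":-0.005,"z":0.4,"ax":0,"ay":0,"az":0,"fingers":40},
  {"x":-0.005,"y":-0.005,"z":0.4,"ax":0,"ay":0,"az":0,"fingers":8},
  {"x":-0.005,"y":-0.005,"z":0.4,"ax":0,"ay":0,"az":0,"fingers":8},
  {"x":-0.005,"y":-0.005,"z":0.4,"ax":0,"ay":0,"az":0,"fingers":8},
  {"x":-0.005,"y":-0.005,"z":0.4,"ax":0,"ay":0,"az":0,"fingers":8},
  {"x":-0.005,"y":-0.005,"z":0.4,"ax":0,"ay":0,"az":0,"fingers":8},
  {"x":-0.005,"y":-0.005,"z":0.4,"ax":0,"ay":0,"az":0,"fingers":8},
])

```text
t: 5.2
tcp_pos: [0.4066, 0.3195, 0.0909]
ee_rot: [0.0, -0.009, 1.0, -0.0]
wrist_force: [-0.4, -2.7, 3.0]
gripper_width: 0.0116
grip_force: 30.0
```

```bash
python3 -c "
from h import *
state()"
```

```text
{'t': 5.2, 'tcp_pos': [0.4066, 0.3195, 0.0909], 'ee_rot': [0.0002, -0.0088, 1.0, -0.0005], 'wrist_force': [-0.3714, -2.7401, 3.047], 'torque': [-0.4893, -0.1846, -0.0579], 'gripper_width': 0.0116, 'grip_force': 29.9893, 'q': [0.0994, 0.7247, -1.0727, 1.9825, 0.8062, 0.9408, 0.1941]}
[[-1.0, -0.018, 0.0], [-0.018, 1.0, -0.001], [-0.0, -0.001, -1.0]]
```

>>> arm_command([
  {"x":0,"y":0,"z":0.015,"ax":0,"ay":0,"az":0,"fingers":8},
  {"x":0,"y":0,"z":0.03,"ax":0,"ay":0,"az":0,"fingers":8},
  {"x":0,"y":0,"z":0.042,"ax":0,"ay":0,"az":0,"fingers":8},
  {"x":0,"y":0,"z":0.042,"ax":0,"ay":0,"az":0,"fingers":8},
])

```text
t: 5.6
tcp_pos: [0.4066, 0.3195, 0.0851]
ee_rot: [0.0, -0.009, 1.0, -0.001]
wrist_force: [-1.5, -5.8, 13.2]
gripper_width: 0.0116
grip_force: 30.0
```

>>> arm_command([
  {"x":-0.004,"y":-0.004,"z":0,"ax":0,"ay":0,"az":0.2,"fingers":8},
  {"x":-0.004,"y":-0.004,"z":0,"ax":0,"ay":0,"az":0.4,"fingers":8},
  {"x":-0.004,"y":-0.004,"z":0,"ax":0,"ay":0,"az":0.6,"fingers":8},
  {"x":-0.004,"y":-0.004,"z":0,"ax":0,"ay":0,"az":0.8,"fingers":8},
  {"x":-0.004,"y":-0.004,"z":0,"ax":0,"ay":0,"az":1,"fingers":8},
  {"x":-0.004,"y":-0.004,"z":0,"ax":0,"ay":0,"az":1,"fingers":8},
])

```text
t: 6.2
tcp_pos: [0.4068, 0.3199, 0.0852]
ee_rot: [0.0, 0.24, 0.971, 0.0]
wrist_force: [-2.1, -3.0, 11.5]
gripper_width: 0.012
grip_force: 30.0
```

```bash
python3 -c "
from h import *
state()"
```

```text
{'t': 6.2, 'tcp_pos': [0.4068, 0.3199, 0.0852], 'ee_rot': [0.0004, 0.2396, 0.9709, 0.0002], 'wrist_force': [-2.1331, -2.9745, 11.5253], 'torque': [-0.7474, 0.3007, -0.0753], 'gripper_width': 0.012, 'grip_force': 29.9955, 'q': [0.0288, 0.6697, -0.9612, 1.9865, 0.7269, 0.8736, -0.2458]}
[[-0.885, 0.465, 0.001], [0.465, 0.885, 0.0], [-0.001, 0.001, -1.0]]
```

>>> arm_command([
  {"x":0,"y":0,"z":0,"ax":0,"ay":0,"az":0.2,"fingers":8},
  {"x":0,"y":0,"z":0,"ax":0,"ay":0,"az":0.4,"fingers":8},
  {"x":0,"y":0,"z":0,"ax":0,"ay":0,"az":0.6,"fingers":8},
  {"x":0,"y":0,"z":0,"ax":0,"ay":0,"az":0.8,"fingers":8},
  {"x":0,"y":0,"z":0,"ax":0,"ay":0,"az":1,"fingers":8},
  {"x":0,"y":0,"z":0,"ax":0,"ay":0,"az":1,"fingers":8},
])

```text
t: 6.8
tcp_pos: [0.4071, 0.3203, 0.0852]
ee_rot: [0.0, 0.472, 0.881, 0.001]
wrist_force: [-0.9, -1.5, 8.6]
gripper_width: 0.0118
grip_force: 30.0
```

>>> arm_command([
  {"x":0,"y":0,"z":0,"ax":0,"ay":0,"az":0.2,"fingers":8},
  {"x":0,"y":0,"z":0,"ax":0,"ay":0,"az":0.35,"fingers":8},
  {"x":0,"y":0,"z":0,"ax":0,"ay":0,"az":0.45,"fingers":8},
  {"x":0,"y":0,"z":0,"ax":0,"ay":0,"az":0.52,"fingers":8},
  {"x":0,"y":0,"z":0,"ax":0,"ay":0,"az":0.52,"fingers":8},
])

```text
t: 7.3
tcp_pos: [0.4073, 0.3204, 0.0852]
ee_rot: [0.0, 0.582, 0.813, 0.001]
wrist_force: [-0.4, -1.7, 8.2]
gripper_width: 0.0118
grip_force: 30.0
```

```bash
python3 -c "
from h import *
state()"
```

```text
{'t': 7.3, 'tcp_pos': [0.4073, 0.3204, 0.0852], 'ee_rot': [0.0003, 0.5817, 0.8134, 0.001], 'wrist_force': [-0.4154, -1.7397, 8.1877], 'torque': [-0.4992, -0.0147, 0.0528], 'gripper_width': 0.0118, 'grip_force': 30.001, 'q': [-0.0866, 0.5912, -0.7939, 1.9891, 0.5867, 0.8016, -0.8911]}
[[-0.323, 0.946, 0.002], [0.946, 0.323, 0.001], [0.001, 0.002, -1.0]]
```

>>> arm_command([
  {"x":0,"y":0,"z":0,"ax":0,"ay":0,"az":0.1,"fingers":8},
  {"x":0,"y":0,"z":0,"ax":0,"ay":0,"az":0.1,"fingers":8},
  {"x":0,"y":0,"z":0,"ax":0,"ay":0,"az":0.1,"fingers":8},
])

```text
t: 7.6
tcp_pos: [0.4074, 0.3204, 0.0852]
ee_rot: [0.001, 0.601, 0.799, 0.001]
wrist_force: [-1.2, -2.1, 8.6]
gripper_width: 0.012
grip_force: 30.5
```

```bash
python3 -c "
from h import *
state()"
```

```text
{'t': 7.6, 'tcp_pos': [0.4074, 0.3204, 0.0852], 'ee_rot': [0.0005, 0.6008, 0.7994, 0.0011], 'wrist_force': [-1.1731, -2.1097, 8.616], 'torque': [-0.4918, -0.056, 0.5804], 'gripper_width': 0.012, 'grip_force': 30.504, 'q': [-0.0948, 0.5868, -0.783, 1.9893, 0.5784, 0.7978, -0.9318]}
[[-0.278, 0.961, 0.002], [0.961, 0.278, 0.001], [0.0, 0.002, -1.0]]
```

At the stop, with the moment up at 0.58 N m. Next I open the fingers, rise, and check the knob.

>>> arm_command([
  {"x":0,"y":0,"z":0,"ax":0,"ay":0,"az":0,"fingers":35},
  {"x":0,"y":0,"z":0,"ax":0,"ay":0,"az":0,"fingers":35},
  {"x":0,"y":0,"z":-0.04,"ax":0,"ay":0,"az":0,"fingers":35},
  {"x":0,"y":0,"z":-0.15,"ax":0,"ay":0,"az":0,"fingers":35},
  {"x":0,"y":0,"z":-0.4,"ax":0,"ay":0,"az":0,"fingers":60},
  {"x":0,"y":0,"z":-0.7,"ax":0,"ay":0,"az":0,"fingers":60},
  {"x":0,"y":0,"z":-1,"ax":0,"ay":0,"az":0,"fingers":60},
  {"x":0,"y":0,"z":-1,"ax":0,"ay":0,"az":0,"fingers":60},
  {"x":0,"y":0,"z":-1,"ax":0,"ay":0,"az":0,"fingers":60},
])

```text
t: 8.5
tcp_pos: [0.4072, 0.3197, 0.2361]
ee_rot: [0.001, 0.602, 0.799, 0.001]
wrist_force: [-0.6, -0.7, -0.9]
gripper_width: 0.06
grip_force: 0.0
```

Run:
```python
from h import *
state(); snap('wrist','w3')
W,d,p=world('w3')
m=(abs(W[...,2]-.1)<.005)&(abs(W[...,0]-.407)<.05)&(abs(W[...,1]-.319)<.05)&(d>0)
w=W[m]; r=cv2.minAreaRect((w[:,:2]*1000).astype(np.float32)); print(len(w),w.mean(0),r)
b=cv2.boxPoints(r);print(b)
```

```text
{'t': 8.5, 'tcp_pos': [0.4072, 0.3197, 0.2361], 'ee_rot': [0.0008, 0.6019, 0.7986, 0.0011], 'wrist_force': [-0.5772, -0.7386, -0.8543], 'torque': [-0.0836, -0.1334, 0.052], 'gripper_width': 0.06, 'grip_force': 0.0, 'q': [0.061, 0.3771, -0.9505, 1.8754, 0.3513, 1.0646, -0.7506]}
[[-0.276, 0.961, 0.003], [0.961, 0.276, 0.001], [0.0, 0.003, -1.0]]
607 [0.40740008 0.31994759 0.10003881] ((407.72808837890625, 318.9651794433594), (11.968029022216797, 49.742835998535156), 19.14426040649414)
[[393.9185  340.49866]
 [410.23154 293.50684]
 [421.5377  297.4317 ]
 [405.22464 344.42352]]
```

The knob now lies 71.4° clockwise of its starting angle and is up again, its bar top at 0.100 m. Next I move over the housing to look at it, then go to the stand.

>>> arm_command([
  {"x":-0.94,"y":0.145,"z":-0.27,"ax":0,"ay":0,"az":0.56,"fingers":60},
  {"x":-0.94,"y":0.145,"z":-0.27,"ax":0,"ay":0,"az":0.56,"fingers":60},
  {"x":-0.94,"y":0.145,"z":-0.27,"ax":0,"ay":0,"az":0.56,"fingers":60},
  {"x":-0.94,"y":0.145,"z":-0.27,"ax":0,"ay":0,"az":0.56,"fingers":60},
  {"x":-0.94,"y":0.145,"z":-0.27,"ax":0,"ay":0,"az":0.56,"fingers":60},
])

```text
t: 9.05
tcp_pos: [0.4664, 0.1882, 0.2738]
ee_rot: [-0.001, 0.709, 0.706, -0.001]
wrist_force: [-0.1, 1.7, -0.2]
gripper_width: 0.0598
grip_force: 0.0
```

>>> arm_command([
  {"x":-0.93,"y":0.4,"z":0,"ax":0,"ay":0,"az":0,"fingers":60},
  {"x":-0.93,"y":0.4,"z":0,"ax":0,"ay":0,"az":0,"fingers":60},
  {"x":-0.93,"y":0.4,"z":0,"ax":0,"ay":0,"az":0,"fingers":60},
  {"x":-0.93,"y":0.4,"z":0,"ax":0,"ay":0,"az":0,"fingers":60},
  {"x":-0.93,"y":0.4,"z":0,"ax":0,"ay":0,"az":0,"fingers":60},
  {"x":-0.93,"y":0.4,"z":0,"ax":0,"ay":0,"az":0,"fingers":60},
])

```text
t: 9.65
tcp_pos: [0.5253, 0.053, 0.2742]
ee_rot: [-0.001, 0.706, 0.708, -0.0]
wrist_force: [0.2, 0.6, -0.4]
gripper_width: 0.0601
grip_force: 0.0
```

```bash
python3 -c "
from h import *
state(); snap('wrist','w4')
W,d,p=world('w4')
for v,u in [(60,280),(140,280)]: print(W[v,u].round(3))"
```

```text
{'t': 9.65, 'tcp_pos': [0.5253, 0.053, 0.2742], 'ee_rot': [-0.0012, 0.7061, 0.7081, -0.0002], 'wrist_force': [0.2308, 0.6443, -0.4178], 'torque': [0.0072, -0.0906, -0.0242], 'gripper_width': 0.0601, 'grip_force': 0.0, 'q': [0.5256, 0.311, -0.8131, 1.8078, 0.2463, 1.1298, -0.3673]}
[[-0.003, 1.0, -0.002], [1.0, 0.003, 0.001], [0.001, -0.002, -1.0]]
[ 0.525  0.215 -0.   ]
[0.525 0.116 0.001]
```

View pics/w4.png

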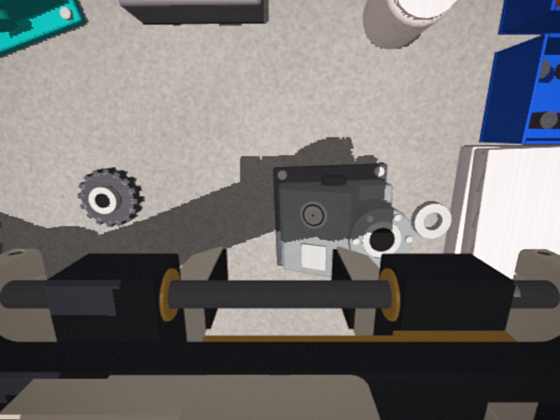

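The round pad with its ring is at about (313,215) in the wrist view, and the square pad at (313,257).

Run:
```python
from h import *
W,d,p=world('w4')
c=p[195:235,293:333,::-1]; cv2.imwrite('pics/c2.png',cv2.resize(c,None,fx=12,fy=12,interpolation=cv2.INTER_CUBIC))
# pad: pixels near; plane fit of pad disc
v,u=np.mgrid[:420,:560]; m=(np.hypot(u-313,v-215)<11)&(d>0)
w=W[m]; c0=w.mean(0); _,_,Vt=np.linalg.svd(w-c0); n=Vt[2]*np.sign(Vt[2,2]); print('pad',c0.round(4),'n',n.round(3),np.degrees(np.arccos(n[2])),np.degrees(np.arctan2(n[1],n[0])))
# deviations from slope: pad offset 3mm -> segment
m2=(abs(u-313)<35)&(abs(v-215)<30)&(d>0)
n0=n; h=(W-c0)@n0; pm=m2&(abs(h)<.0013)&(np.linalg.norm(W-c0,axis=-1)<.02)
print('pad mask mean',W[pm].mean(0).round(4),pm.sum())
# slope region
sm=m2&(h<-.002)&(h>-.005); ws=W[sm]; print(sm.sum(),ws.min(0).round(4),ws.max(0).round(4))
cc=ws.mean(0);_,_,V=np.linalg.svd(ws-cc);print('slope n',(V[2]*np.sign(V[2,2])).round(3))
# base rect (z ~ plate), boss
m3=(abs(W[...,0]-.61)<.11)&(abs(W[...,1]-.01)<.1)&(d>0)
for z in [(.004,.02),(.108,.114)]:
    k=m3&(W[...,2]>z[0])&(W[...,2]<z[1]); r=cv2.minAreaRect((W[k][:,:2]*1000).astype(np.float32)); print(k.sum(),W[k].min(0).round(4),W[k].max(0).round(4),r)
```

```text
pad [0.5636 0.0347 0.0884] n [-0.42  -0.023  0.907] 24.85713238620812 -176.8977556128993
pad mask mean [0.5638 0.0352 0.0884] 527
2826 [ 0.5269 -0.0086  0.0664] [0.6019 0.0634 0.1026]
slope n [-0.423 -0.017  0.906]
2178 [ 0.5161 -0.0623  0.004 ] [0.72   0.0865 0.02  ] ((619.2010498046875, 13.14678955078125), (201.60935974121094, 143.2760009765625), 2.402322292327881)
1876 [ 0.6027 -0.0193  0.108 ] [0.672  0.0473 0.1133] ((638.77587890625, 16.418006896972656), (62.29860305786133, 67.99626922607422), 58.30989074707031)
```

View pics/c2.png

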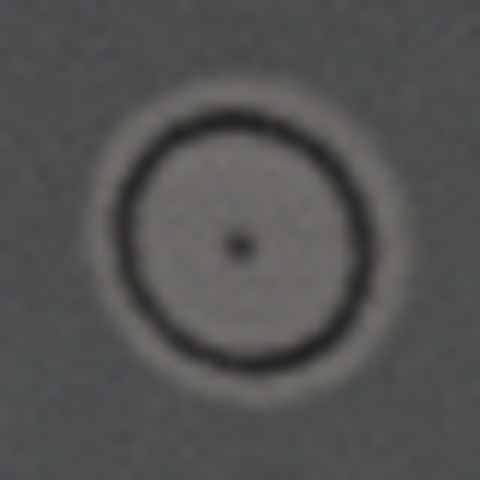

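>>> arm_command([
  {"x":-0.9,"y":-0.15,"z":0,"ax":0,"ay":0,"az":0,"fingers":80},
  {"x":-0.9,"y":-0.15,"z":0,"ax":0,"ay":0,"az":0,"fingers":80},
  {"x":-0.9,"y":-0.15,"z":0,"ax":0,"ay":0,"az":0,"fingers":80},
  {"x":-0.9,"y":-0.15,"z":0,"ax":0,"ay":0,"az":0,"fingers":80},
  {"x":-0.9,"y":-0.15,"z":0,"ax":0,"ay":0,"az":0,"fingers":80},
])

```text
t: 10.2
tcp_pos: [0.5037, -0.0836, 0.2749]
ee_rot: [-0.0, 0.707, 0.707, 0.0]
wrist_force: [0.4, 0.4, 0.2]
gripper_width: 0.0799
grip_force: 0.0
```

>>> arm_command([
  {"x":-0.9,"y":-0.2,"z":0,"ax":0,"ay":0,"az":0,"fingers":80},
  {"x":-0.9,"y":-0.2,"z":0,"ax":0,"ay":0,"az":0,"fingers":80},
  {"x":-0.9,"y":-0.2,"z":0,"ax":0,"ay":0,"az":0,"fingers":80},
  {"x":-0.9,"y":-0.2,"z":0,"ax":0,"ay":0,"az":0,"fingers":80},
  {"x":-0.9,"y":-0.2,"z":0,"ax":0,"ay":0,"az":0,"fingers":80},
])

```text
t: 10.7
tcp_pos: [0.4745, -0.2177, 0.2749]
ee_rot: [-0.0, 0.707, 0.707, 0.001]
wrist_force: [0.6, 1.2, 0.3]
gripper_width: 0.0802
grip_force: 0.0
```

Run:
```python
from h import *
state(); snap('wrist','w5')
W,d,p=world('w5')
near=(np.hypot(W[...,0]-.4715,W[...,1]+.298)<.06)&(d>0)
for z in [(.06,.074),(.074,.085),(.09,.16),(.176,.186)]:
    k=near&(W[...,2]>z[0])&(W[...,2]<z[1])
    if k.sum()>5:
        r=cv2.minAreaRect((W[k][:,:2]*1000).astype(np.float32)); print(z,k.sum(),W[k].mean(0).round(4),np.round(np.concatenate([r[0],r[1],[r[2]]]),1))
w=W4=world('w4')[0]; print('spot',[w[v,u].round(4) for v,u in [(215,312),(215,313)]])
```

```text
{'t': 10.7, 'tcp_pos': [0.4745, -0.2177, 0.2749], 'ee_rot': [-0.0003, 0.7068, 0.7074, 0.0006], 'wrist_force': [0.6346, 1.2006, 0.3289], 'torque': [0.0045, -0.1444, 0.0443], 'gripper_width': 0.0802, 'grip_force': 0.0, 'q': [0.9678, 0.2699, -0.6929, 1.8244, 0.1893, 1.1147, 0.2096]}
[[-0.001, 1.0, 0.0], [1.0, 0.001, 0.001], [0.001, 0.0, -1.0]]
(0.06, 0.074) 2043 [ 0.4725 -0.2907  0.0699] [ 472.7 -300.5   71.4   70.1   62.8]
(0.074, 0.085) 279 [ 0.4731 -0.2935  0.0784] [ 473.  -296.9   32.4   27.2    0.7]
(0.09, 0.16) 364 [ 0.4728 -0.2914  0.1166] [ 472.9 -293.7    9.8   21.7   88.9]
(0.176, 0.186) 121 [ 0.4727 -0.3023  0.1801] [ 472.5 -303.1    9.4   14.7   88.2]
spot [array([0.5624, 0.0349, 0.0892]), array([0.5637, 0.0348, 0.0887])]
```

View pics/w5.png

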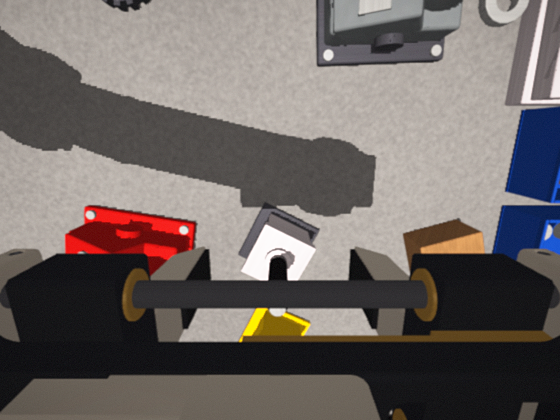

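The wrist view shows the probe cap at about (278,308) above the stand plate at (277,250), clear between the open fingers.

>>> arm_command([
  {"x":-0.3,"y":-0.01,"z":0,"ax":0,"ay":0,"az":0,"fingers":80},
  {"x":-0.55,"y":-0.01,"z":0,"ax":0,"ay":0,"az":0,"fingers":80},
  {"x":-0.55,"y":-0.01,"z":0,"ax":0,"ay":0,"az":0,"fingers":80},
  {"x":-0.55,"y":-0.01,"z":0.2,"ax":0,"ay":0,"az":0,"fingers":80},
  {"x":-0.55,"y":-0.01,"z":0.4,"ax":0,"ay":0,"az":0,"fingers":80},
  {"x":-0.55,"y":-0.01,"z":0.4,"ax":0,"ay":0,"az":0,"fingers":80},
])

```text
t: 11.35
tcp_pos: [0.471, -0.2978, 0.2115]
ee_rot: [-0.004, 0.706, 0.708, -0.0]
wrist_force: [-0.5, 0.4, 0.8]
gripper_width: 0.0802
grip_force: 0.0
```

Run:
```python
from h import *
state(); snap('wrist','w6')
W,d,p=world('w6')
near=(np.hypot(W[...,0]-.4728,W[...,1]+.3)<.03)&(d>0)
for z in [(.11,.165),(.174,.188)]:
    k=near&(W[...,2]>z[0])&(W[...,2]<z[1])
    if k.sum()>5:
        w=W[k]; print(z,k.sum(),w.mean(0).round(4),w.min(0).round(4),w.max(0).round(4))
```

```text
{'t': 11.35, 'tcp_pos': [0.471, -0.2978, 0.2115], 'ee_rot': [-0.0037, 0.7058, 0.7084, -0.0], 'wrist_force': [-0.5312, 0.4332, 0.7507], 'torque': [-0.0129, -0.0538, 0.0514], 'gripper_width': 0.0802, 'grip_force': 0.0, 'q': [1.0143, 0.406, -0.6249, 1.8054, 0.2708, 1.0245, 0.2879]}
[[-0.004, 1.0, -0.005], [1.0, 0.004, 0.005], [0.005, -0.005, -1.0]]
(0.11, 0.165) 537 [ 0.4724 -0.2915  0.1408] [ 0.4614 -0.3004  0.1101] [ 0.4838 -0.2889  0.165 ]
(0.174, 0.188) 490 [ 0.4725 -0.2991  0.1796] [ 0.4648 -0.3077  0.174 ] [ 0.4802 -0.2925  0.182 ]
```

>>> arm_command([
  {"x":0,"y":0,"z":0.15,"ax":0,"ay":0,"az":0,"fingers":80},
  {"x":0,"y":0,"z":0.35,"ax":0,"ay":0,"az":0,"fingers":80},
  {"x":0,"y":0,"z":0.49,"ax":0,"ay":0,"az":0,"fingers":60},
  {"x":0,"y":0,"z":0.49,"ax":0,"ay":0,"az":0,"fingers":50},
  {"x":0,"y":0,"z":0.49,"ax":0,"ay":0,"az":0,"fingers":50},
  {"x":0,"y":0,"z":0.49,"ax":0,"ay":0,"az":0,"fingers":50},
])

```text
t: 12.0
tcp_pos: [0.474, -0.3023, 0.1437]
ee_rot: [0.002, 0.707, 0.707, 0.0]
wrist_force: [0.1, 0.5, 0.5]
gripper_width: 0.0532
grip_force: 0.0
```

Run:
```python
from h import *
state()
```

```text
{'t': 12.0, 'tcp_pos': [0.474, -0.3023, 0.1437], 'ee_rot': [0.0017, 0.7071, 0.7071, 0.0005], 'wrist_force': [0.1258, 0.4985, 0.4738], 'torque': [-0.0336, -0.1255, 0.008], 'gripper_width': 0.0532, 'grip_force': 0.0, 'q': [0.9794, 0.4934, -0.5847, 1.8571, 0.3437, 0.889, 0.2306]}
[[0.0, 1.0, 0.003], [1.0, -0.0, -0.002], [-0.002, 0.003, -1.0]]
```

>>> arm_command([
  {"x":0.015,"y":-0.01,"z":0.015,"ax":0,"ay":0,"az":0,"fingers":50},
  {"x":0.015,"y":-0.01,"z":0.015,"ax":0,"ay":0,"az":0,"fingers":50},
  {"x":0.015,"y":-0.01,"z":0.015,"ax":0,"ay":0,"az":0,"fingers":18},
  {"x":0.015,"y":-0.01,"z":0.015,"ax":0,"ay":0,"az":0,"fingers":18},
  {"x":0.015,"y":-0.01,"z":0.015,"ax":0,"ay":0,"az":0,"fingers":18},
  {"x":0.015,"y":-0.01,"z":0.015,"ax":0,"ay":0,"az":0,"fingers":18},
  {"x":0.015,"y":-0.01,"z":0.015,"ax":0,"ay":0,"az":0,"fingers":18},
  {"x":0.015,"y":-0.01,"z":0.015,"ax":0,"ay":0,"az":0,"fingers":18},
])

```text
t: 12.8
tcp_pos: [0.4707, -0.2999, 0.1391]
ee_rot: [-0.0, 0.707, 0.707, 0.0]
wrist_force: [-0.2, 0.3, 0.2]
gripper_width: 0.0216
grip_force: 30.0
```

Run:
```python
from h import *
state()
```

```text
{'t': 12.8, 'tcp_pos': [0.4707, -0.2999, 0.1391], 'ee_rot': [-0.0, 0.7075, 0.7068, 0.0001], 'wrist_force': [-0.1656, 0.26, 0.221], 'torque': [-0.0174, -0.1888, -0.044], 'gripper_width': 0.0216, 'grip_force': 29.9972, 'q': [0.9783, 0.4952, -0.5828, 1.8669, 0.3458, 0.8811, 0.2264]}
[[0.001, 1.0, 0.0], [1.0, -0.001, 0.0], [0.0, 0.0, -1.0]]
```

>>> arm_command([
  {"x":0,"y":0,"z":-0.1,"ax":0,"ay":0,"az":0,"fingers":18},
  {"x":0,"y":0,"z":-0.25,"ax":0,"ay":0,"az":0,"fingers":18},
  {"x":0,"y":0,"z":-0.4,"ax":0,"ay":0,"az":0,"fingers":18},
  {"x":0,"y":0,"z":-0.55,"ax":0,"ay":0,"az":0,"fingers":18},
  {"x":0,"y":0,"z":-0.7,"ax":0,"ay":0,"az":0,"fingers":18},
  {"x":0,"y":0,"z":-0.85,"ax":0,"ay":0,"az":0,"fingers":18},
  {"x":0,"y":0,"z":-1,"ax":0,"ay":0,"az":0,"fingers":18},
  {"x":0,"y":0,"z":-1,"ax":0,"ay":0,"az":0,"fingers":18},
  {"x":0,"y":0,"z":-1,"ax":0,"ay":0,"az":0,"fingers":18},
])

```text
t: 13.7
tcp_pos: [0.4705, -0.2999, 0.2897]
ee_rot: [0.0, 0.707, 0.707, -0.0]
wrist_force: [-0.6, -0.6, -2.0]
gripper_width: 0.0213
grip_force: 30.0
```

Run:
```python
from h import *
s=state(); snap('scene','s2'); snap('wrist','w7')
W,d,p=world('w7')
T=rot(s['ee_rot']).as_matrix(); L=(W-s['tcp_pos'])@T
k=(np.hypot(L[...,0],L[...,1])<.022)&(d>0)&(L[...,2]>-.06)&(L[...,2]<.16)
for a,b in [(-.05,-.02),(.016,.04),(.04,.06),(.06,.09),(.09,.13)]:
    m=k&(L[...,2]>a)&(L[...,2]<b); 
    if m.sum(): w=L[m]; print(a,m.sum(),w.mean(0).round(4),w.min(0).round(4),w.max(0).round(4))
W,d,p=world('s2'); L=(W-s['tcp_pos'])@T
k=(np.hypot(L[...,0],L[...,1])<.03)&(d>0)
for a,b in [(.016,.04),(.04,.056),(.056,.063),(.063,.072),(.074,.1),(.1,.115),(.115,.15)]:
    m=k&(L[...,2]>a)&(L[...,2]<b); 
    if m.sum(): w=L[m]; print('s',a,m.sum(),w.mean(0).round(4),w.min(0).round(4),w.max(0).round(4))
u=(W[...,2]>0); 
i=np.load('pics/s2.npz'); C=np.linalg.inv(i['T'])@np.append(s['tcp_pos'],1); q=i['K']@C[:3]; print(q/q[2])
```

```text
{'t': 13.7, 'tcp_pos': [0.4705, -0.2999, 0.2897], 'ee_rot': [0.0004, 0.7075, 0.7068, -0.0002], 'wrist_force': [-0.6243, -0.5961, -2.0248], 'torque': [0.0284, -0.0972, 0.0052], 'gripper_width': 0.0213, 'grip_force': 29.9969, 'q': [1.048, 0.3205, -0.6522, 1.7242, 0.2101, 1.1669, 0.3363]}
[[0.001, 1.0, 0.0], [1.0, -0.001, -0.001], [-0.001, 0.0, -1.0]]
-0.05 1959 [ 0.0008 -0.0004 -0.0357] [-0.0117 -0.0179 -0.0499] [ 0.0118  0.017  -0.02  ]
0.016 433 [ 0.0088 -0.0005  0.0272] [ 0.0014 -0.0114  0.016 ] [0.0113 0.01   0.04  ]
0.04 266 [ 0.0088 -0.0005  0.0495] [ 0.0005 -0.0114  0.04  ] [0.0113 0.0106 0.06  ]
0.06 708 [ 0.0072 -0.0005  0.0624] [-0.0102 -0.0171  0.06  ] [0.0169 0.016  0.0698]
0.09 4 [ 0.0038 -0.0005  0.1199] [ 0.0036 -0.0019  0.1194] [0.0039 0.0008 0.1204]
s 0.016 75 [-0.0059  0.0069  0.0292] [-0.0119 -0.0054  0.0171] [0.0073 0.0127 0.04  ]
s 0.04 50 [-0.0047  0.0075  0.0482] [-0.0118 -0.0036  0.04  ] [0.008  0.0125 0.0554]
s 0.056 76 [-0.0046  0.0058  0.0602] [-0.0165 -0.015   0.056 ] [0.0159 0.0174 0.063 ]
s 0.063 26 [-0.0065  0.0109  0.0658] [-0.017  -0.0069  0.0632] [0.0078 0.0181 0.0704]
s 0.074 54 [-0.0045  0.0064  0.0872] [-0.0095 -0.0035  0.0747] [0.0058 0.0115 0.0984]
s 0.1 10 [-0.002   0.0034  0.1094] [-0.0048  0.0005  0.1038] [0.0027 0.0053 0.115 ]
s 0.115 8 [-0.0014  0.0026  0.1187] [-0.0039 -0.0006  0.1153] [0.0021 0.0052 0.1227]
[193.30000575 212.39086414   1.        ]
```

```bash
cat >> h.py <<'E'
SPOT=np.array([.5635,.035,.0885]); a=np.radians(2.3)
N=R.from_euler('z',a).apply([-np.sin(np.radians(25)),0,np.cos(np.radians(25))])
TX=np.array([-np.sin(a),np.cos(a),0]); RT=np.stack([TX,np.cross(-N,TX),-N],1)
TIP=np.array([0,-.0005,.1243])
def delta(gap):
    s=state(); M=rot(s['ee_rot']).as_matrix(); p=np.array(s['tcp_pos'])
    goal=SPOT+N*gap-RT@TIP
    print('shift units',(M.T@(goal-p)/.15).round(3),'turn units',(R.from_matrix(M.T@RT).as_rotvec()/.5).round(3))
    e=RT.T@(p+M@TIP-SPOT); print('tip in spot frame mm (toolx,tooly,gap)',(e*[1,1,-1]*1000).round(2), 'axial push N',np.dot(s['wrist_force'],N).round(2))
E
python3 -c "
from h import *
delta(.03)"
```

```text
{'t': 13.8, 'tcp_pos': [0.4698, -0.2996, 0.2882], 'ee_rot': [-0.001, 0.7075, 0.7068, -0.0003], 'wrist_force': [0.1576, -0.137, -1.4743], 'torque': [0.0216, -0.1458, -0.0263], 'gripper_width': 0.0213, 'grip_force': 29.997, 'q': [1.0478, 0.3222, -0.6517, 1.7257, 0.2103, 1.1666, 0.3362]}
[[0.001, 1.0, -0.002], [1.0, -0.001, 0.001], [0.001, -0.002, -1.0]]
shift units [2.213 0.192 0.399] turn units [-0.876  0.016 -0.081]
tip in spot frame mm (toolx,tooly,gap) [-330.43  -65.81  113.9 ] axial push N -1.4
```

>>> arm_command([
  {"x":0.3,"y":0.03,"z":0,"ax":0,"ay":0,"az":0,"fingers":18},
  {"x":0.6,"y":0.06,"z":0,"ax":0,"ay":0,"az":0,"fingers":18},
  {"x":0.9,"y":0.1,"z":0,"ax":0,"ay":0,"az":0,"fingers":18},
  {"x":1,"y":0.1,"z":0,"ax":0,"ay":0,"az":0,"fingers":18},
  {"x":1,"y":0.1,"z":0,"ax":0,"ay":0,"az":0,"fingers":18},
  {"x":1,"y":0.1,"z":0,"ax":0,"ay":0,"az":0,"fingers":18},
])

```text
t: 14.4
tcp_pos: [0.4853, -0.1508, 0.2885]
ee_rot: [-0.0, 0.707, 0.707, -0.001]
wrist_force: [-0.1, -0.5, -0.9]
gripper_width: 0.0213
grip_force: 30.0
```

```bash
python3 -c "
from h import *
delta(.03)"
```

```text
{'t': 14.4, 'tcp_pos': [0.4853, -0.1508, 0.2885], 'ee_rot': [-0.0004, 0.7075, 0.7067, -0.0006], 'wrist_force': [-0.133, -0.5378, -0.8598], 'torque': [-0.1083, -0.0705, -0.0059], 'gripper_width': 0.0213, 'grip_force': 29.9968, 'q': [0.8865, 0.2339, -0.7359, 1.8368, 0.1728, 1.137, 0.0898]}
[[0.001, 1.0, -0.001], [1.0, -0.001, -0.0], [-0.0, -0.001, -1.0]]
shift units [1.222 0.089 0.399] turn units [-0.875  0.018 -0.081]
tip in spot frame mm (toolx,tooly,gap) [-182.54  -46.2   105.05] axial push N -0.71
```

>>> arm_command([
  {"x":0.3,"y":0.09,"z":0,"ax":-0.2,"ay":0,"az":-0.08,"fingers":18},
  {"x":0.6,"y":0.09,"z":0,"ax":-0.4,"ay":0.01,"az":-0.08,"fingers":18},
  {"x":0.9,"y":0.09,"z":0,"ax":-0.6,"ay":0.01,"az":-0.08,"fingers":18},
  {"x":1,"y":0.09,"z":0,"ax":-0.8,"ay":0.02,"az":-0.08,"fingers":18},
  {"x":1,"y":0.09,"z":0,"ax":-0.87,"ay":0.02,"az":-0.08,"fingers":18},
  {"x":1,"y":0.09,"z":0,"ax":-0.87,"ay":0.02,"az":-0.08,"fingers":18},
  {"x":1,"y":0.09,"z":0,"ax":-0.87,"ay":0.02,"az":-0.08,"fingers":18},
])

```text
t: 15.1
tcp_pos: [0.4997, -0.0018, 0.2895]
ee_rot: [0.149, 0.678, 0.703, 0.156]
wrist_force: [0.9, -0.1, -1.3]
gripper_width: 0.0212
grip_force: 30.0
```

```bash
cat >> h.py <<'E'
def avg(gap,n=6):
    P=[];Q=[];F=[]
    for _ in range(n):
        s=read_state(); P.append(s['tcp_pos']); Q.append(np.roll(s['ee_rot'],-1)); F.append(s['wrist_force']); read_camera('top')
    p=np.mean(P,0); M=R.from_quat(Q).mean().as_matrix(); f=np.mean(F,0)
    goal=SPOT+N*gap-RT@TIP; e=RT.T@(p+M@TIP-SPOT)
    print('t',s['t'],'shift units',(M.T@(goal-p)/.15).round(3),'turn units',(R.from_matrix(M.T@RT).as_rotvec()/.5).round(3),'std mm',(np.std(P,0)*1000).round(2))
    print('tip in spot frame mm (toolx,tooly,gap)',(e*[1,1,-1]*1000).round(2),'force tool axes',(M.T@f).round(2),'width',s['gripper_width'],'q',np.round(s['q'],2))
E
python3 -c "
from h import *
avg(.03)"
```

```text
t 15.35 shift units [ 0.223 -0.172  0.369] turn units [-0.003 -0.002 -0.005] std mm [0.2  0.5  0.11]
tip in spot frame mm (toolx,tooly,gap) [-33.38  25.56  85.22] force tool axes [ 0.02 -0.45  1.19] width 0.02142509610550872 q [ 0.86 -0.11 -0.84  2.19 -0.18  0.6   0.17]
```

>>> arm_command([
  {"x":0.1,"y":-0.08,"z":0.05,"ax":0,"ay":0,"az":0,"fingers":18},
  {"x":0.22,"y":-0.17,"z":0.12,"ax":0,"ay":0,"az":0,"fingers":18},
  {"x":0.22,"y":-0.17,"z":0.25,"ax":0,"ay":0,"az":0,"fingers":18},
  {"x":0.22,"y":-0.17,"z":0.4,"ax":0,"ay":0,"az":0,"fingers":18},
  {"x":0.22,"y":-0.17,"z":0.4,"ax":0,"ay":0,"az":0,"fingers":18},
  {"x":0.22,"y":-0.17,"z":0.4,"ax":0,"ay":0,"az":0,"fingers":18},
])

```text
t: 16.0
tcp_pos: [0.5, 0.0337, 0.2237]
ee_rot: [0.147, 0.677, 0.704, 0.156]
wrist_force: [0.0, 0.6, -1.8]
gripper_width: 0.0214
grip_force: 30.0
```

Run:
```python
from h import *
avg(.01,6); snap('wrist','w8'); snap('scene','s3')
s=read_state(); W,d,p=world('w8'); M=rot(s['ee_rot']).as_matrix(); L=(W-s['tcp_pos'])@M
for a,b in [(.016,.055),(.056,.066),(.1,.135)]:
    m=(np.hypot(L[...,0],L[...,1])<.02)&(L[...,2]>a)&(L[...,2]<b)&(d>0)
    if m.sum(): w=L[m]; print(a,m.sum(),w.mean(0).round(4),w.min(0).round(4),w.max(0).round(4))
c=p[150:350,180:380,::-1]; i=np.load('pics/w8.npz')
for q in (SPOT,s['tcp_pos']+M@TIP):
    C=np.linalg.inv(i['T'])@np.append(q,1); k=i['K']@C[:3]; print('px',k/k[2])
cv2.imwrite('pics/c3.png',cv2.resize(c,None,fx=3,fy=3,interpolation=cv2.INTER_CUBIC))
```

```text
t 16.25 shift units [-0.005  0.     0.105] turn units [-0.002 -0.002 -0.002] std mm [0.27 0.26 0.5 ]
tip in spot frame mm (toolx,tooly,gap) [ 0.88 -0.15 25.76] force tool axes [ 0.17 -0.75  1.45] width 0.02110377738835588 q [ 0.88  0.04 -1.04  2.27  0.2   0.43 -0.27]
0.016 648 [0.0085 0.0004 0.034 ] [ 0.0007 -0.0105  0.016 ] [0.011  0.0114 0.055 ]
0.056 703 [0.0069 0.0003 0.0608] [-0.0116 -0.016   0.0561] [0.0168 0.017  0.066 ]
0.1 4 [0.0035 0.0005 0.1187] [ 0.0032 -0.0008  0.1174] [0.0039 0.0019 0.1199]
px [278.53404193 207.05589053   1.        ]
px [278.39130869 213.14937595   1.        ]
```

View pics/c3.png

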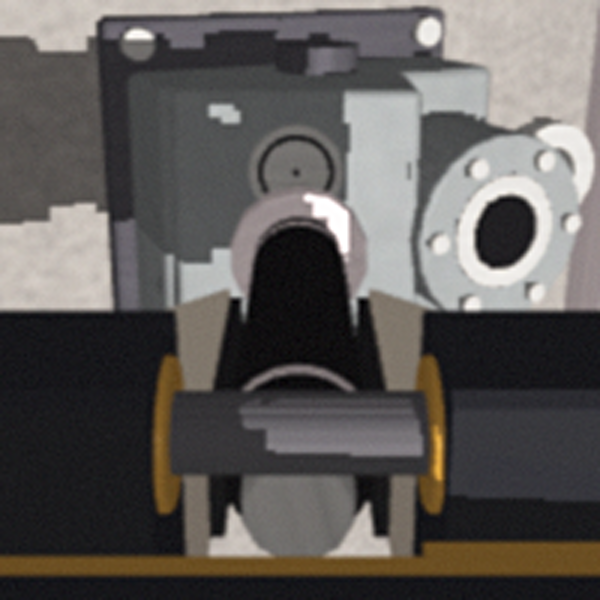

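The crop shows the punch mark at (296,172), which is full-image (278.5,207). That matches the projection of my measured spot, and the probe sits straight in the fingers. Next I close in.

>>> arm_command([
  {"x":-0.006,"y":0,"z":0.05,"ax":0,"ay":0,"az":0,"fingers":18},
  {"x":-0.006,"y":0,"z":0.1,"ax":0,"ay":0,"az":0,"fingers":18},
  {"x":-0.006,"y":0,"z":0.145,"ax":0,"ay":0,"az":0,"fingers":18},
  {"x":-0.006,"y":0,"z":0.145,"ax":0,"ay":0,"az":0,"fingers":18},
  {"x":-0.006,"y":0,"z":0.145,"ax":0,"ay":0,"az":0,"fingers":18},
])

```text
t: 16.9
tcp_pos: [0.5094, 0.0329, 0.2045]
ee_rot: [0.149, 0.676, 0.704, 0.156]
wrist_force: [0.7, 0.6, -0.7]
gripper_width: 0.0215
grip_force: 30.0
```

Run:
```python
from h import *
avg(-.007,8)
```

```text
t 17.25 shift units [0.001 0.002 0.072] turn units [-0.002 -0.001 -0.001] std mm [0.07 0.15 0.1 ]
tip in spot frame mm (toolx,tooly,gap) [-0.11 -0.4   3.79] force tool axes [ 0.06 -0.58  0.96] width 0.02162048509237556 q [ 0.8   0.12 -0.98  2.27  0.4   0.39 -0.46]
```

>>> arm_command([
  {"x":0,"y":0.002,"z":0.015,"ax":0,"ay":0,"az":0,"fingers":18},
  {"x":0,"y":0.002,"z":0.03,"ax":0,"ay":0,"az":0,"fingers":18},
  {"x":0,"y":0.002,"z":0.045,"ax":0,"ay":0,"az":0,"fingers":18},
  {"x":0,"y":0.002,"z":0.045,"ax":0,"ay":0,"az":0,"fingers":18},
  {"x":0,"y":0.002,"z":0.045,"ax":0,"ay":0,"az":0,"fingers":18},
])

```text
t: 17.8
tcp_pos: [0.5128, 0.0328, 0.1983]
ee_rot: [0.149, 0.677, 0.704, 0.156]
wrist_force: [-0.1, -1.0, -0.1]
gripper_width: 0.0214
grip_force: 30.0
```

Run:
```python
from h import *
avg(-.007,12)
```

```text
t 18.35 shift units [0.001 0.001 0.025] turn units [-0.002 -0.002 -0.001] std mm [0.02 0.02 0.03]
tip in spot frame mm (toolx,tooly,gap) [-0.06 -0.26 -3.19] force tool axes [-0.28 -0.01 -0.66] width 0.02160772962394593 q [ 0.76  0.14 -0.95  2.27  0.46  0.39 -0.51]
```

>>> arm_command([
  {"x":0,"y":0,"z":0.01,"ax":0,"ay":0,"az":0,"fingers":18},
  {"x":0,"y":0,"z":0.02,"ax":0,"ay":0,"az":0,"fingers":18},
  {"x":0,"y":0,"z":0.028,"ax":0,"ay":0,"az":0,"fingers":18},
  {"x":0,"y":0,"z":0.028,"ax":0,"ay":0,"az":0,"fingers":18},
  {"x":0,"y":0,"z":0.028,"ax":0,"ay":0,"az":0,"fingers":18},
])

```text
t: 18.9
tcp_pos: [0.5145, 0.0329, 0.1945]
ee_rot: [0.149, 0.677, 0.704, 0.156]
wrist_force: [-1.3, -1.2, 2.0]
gripper_width: 0.0214
grip_force: 30.0
```

Run:
```python
from h import *
avg(-.007,20)
s=read_state(); snap('wrist','w9'); W,d,p=world('w9'); M=rot(s['ee_rot']).as_matrix(); L=(W-s['tcp_pos'])@M
for a,b in [(.016,.055),(.056,.066)]:
    m=(np.hypot(L[...,0],L[...,1])<.02)&(L[...,2]>a)&(L[...,2]<b)&(d>0)
    if m.sum(): w=L[m]; print(a,m.sum(),w.mean(0).round(4),w.min(0).round(4),w.max(0).round(4))
# spot-plane vs collar distance along axis, same camera: pad pixels
h=(W-SPOT)@N; m=(np.linalg.norm(W-SPOT,axis=-1)<.014)&(abs(h)<.003)&(d>0); print('pad h',m.sum(),h[m].mean())
# flat collar top face pixels
m=(L[...,2]>.055)&(L[...,2]<.068)&(np.hypot(L[...,0],L[...,1])>.0115)&(np.hypot(L[...,0],L[...,1])<.0165)&(L[...,0]>0)
print('collar top',m.sum(),np.median(L[...,2][m]),np.median(h[m]))
```

```text
t 19.85 shift units [ 0.001  0.001 -0.003] turn units [-0.002 -0.002 -0.001] std mm [0.01 0.02 0.02]
tip in spot frame mm (toolx,tooly,gap) [-0.04 -0.29 -7.41] force tool axes [-0.45 -0.18 -2.23] width 0.021492345587947635 q [ 0.74  0.16 -0.93  2.27  0.49  0.38 -0.54]
0.016 642 [0.0085 0.0002 0.0341] [ 0.0005 -0.0107  0.016 ] [0.011  0.0112 0.055 ]
0.056 700 [0.0068 0.0003 0.061 ] [-0.0112 -0.0163  0.056 ] [0.0167 0.0167 0.0659]
pad h 310 -9.681716945587284e-05
collar top 472 0.06095084353289679 0.05592561755972404
```

The push is about 3.4 N, and the collar height above the pad is 56.0 mm, which means the nose is 7 mm in. The lateral error is under 0.5 mm and the tilt about 0.001 rad, so I hand the job in.

```bash
python3 -c "
from h import *
print(finish_job())"
```

```text
the job is handed in; nothing more can be done
None
```

The job is handed in at about 20 s: the tester knob is at its on stop and sprung back up, and the gripper holds the probe square on the round pad, within about 0.5 mm of the punch mark, at about 3.4 N with the nose about 7 mm in (no verdict was returned).

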